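Park the plate stamp in the covered ring of its stand

ROBOT

A 6-joint arm with a two-finger parallel gripper is mounted at the origin on a cart in front of the work surface, level with it; the furniture and walls round the work are solid. World frame = base frame: x ahead of the robot, y to its left, z up, the work surface at z = 0. Lengths are in m, angles in rad, forces in N, time in s.
With the tool pointing down it reaches from about 0.325 to 0.775 m from the base axis. Payload 5.5 kg.
Tool frame: the origin (TCP) lies between the finger pads; the fingertips stand 8 mm ahead of it and the grasp point (between the pads) lies 11 mm behind it (tcp_to_tips is the distance from the TCP to the fingertips, in m); z points along the fingers, y is the line along which they close (so a half turn about z gives the same grasp; the last joint's range is limited). The gripper opens to 88 mm and grips with 3 to 60 N. Pads are 20 mm wide; open, the fingers measure 115 mm over their backs; the gripper's body (75 mm by 178 mm) begins 61 mm behind the grasp point.
Start: joints at [-1.189, 0.091, 1.231, -0, 1.82, -0.057], TCP at [0.255, -0.543, 0.231] pointing down, gripper open.
Joint ranges: [-2.87, 2.87], [-0.86, 2.18], [0.17, 2.46], [-1.51, 4.65], [0.06, 2.69], [-2.65, 2.65]. Speed limits (rad/s): [2.57, 2.57, 3.01, 3.14, 3.14, 3.14].

INTERFACE

Orientations are given as a unit quaternion [w, x, y, z].
In Python, from bench import * gives the robot as it stands. Calls block until the motion is done:
- move_to(position, orientation): joint-space move of the TCP to a pose.
- move_l(position, speed=0.15, orientation=None): straight line of the TCP; orientation=None keeps the orientation; speed is the mean speed in m/s.
- movej(angles): joint-space move.
- gripper_open() and close(): open the fingers fully, or close them until they stop; the grip force is fixed at half the most.
- hold(seconds).
- inverse_kinematics(position, orientation): joint angles nearest the present ones, or None.
- state(): the state.
- get_image(name): name is "scene" or "top" or "wrist"; returns a dict with "frame" (384x512x3 uint8, blue, green, red), "depth" (384x512 float32, m along the optical axis (not along the pixel's ray), 0 where there is no reading), "camera_matrix" (3x3 intrinsics, pixels), "view" (4x4, takes a point from world to camera coordinates). Camera axes: x right, y up, looking along -z (the intrinsics and any distortion apply to the point x, -y, -z); pixel columns grow to the right and rows downward; lengths in m; the calibration is good to about 2 mm. The wrist camera is an equidistant fisheye: a pixel r from the principal point sees the ray r / f radians off the axis. A picture is of the moment at which its call begins.
A pose or a line that the arm cannot do raises IKError and nothing moves.
- job_done(): hands the job in; it is judged then, once.
The state is a dict: "time": time; "joint_pos": joint angles; "dq": joint speeds; "joint_torque": joint torques, N m; "ee_pos": TCP position; "ee_rot": TCP orientation; "ft_force": force on the tool from outside, world axes, zero at the start; "moment": the same for the moment, N m; "finger_gap": finger opening in m; "finger_force": force on a finger pad.
Only numpy, scipy, OpenCV 4.12 (cv2) and the standard library are available. Lean on these libraries where they do the work, as an engineer would, in place of code of your own. Each camera call takes 0.05 s, during which the arm holds its last target. There are 200 camera calls.

TASK

Two petri dishes have been left on the free ring of the stamp stand: move both onto the dish that stands on the worktop, in either order, squarely into one neat pile of three, leaving that bottom dish where it is. With the ring free, push the hanging stamp along its slot, without lifting it out, until it drops handle-first through the freed ring and its head rests flat on it. Leave the stamp already parked in the other ring in place, and do not knock over or shove the bottle and beaker beside the pile.

Things in the scene. Friction and masses are not known exactly. Their poses are not given: they have to be found in the camera images.
- stamp_head (a point): Centre of the hanging stamp's head. Stamp, 0.1-0.2 kg, upright, 128 mm long: white round head 36 across, 18 high; below it a shank 24 across, 35 long; then a handle 11 across, 75 long, pointing down. The step under the shank rests on the rails, so this point is 44 mm above the rail top; 9 mm once dropped through a ring. Slides with about 1 N friction, may lean about 10 degrees when pushed.
- parked_stamp_head (a point): Centre of the head of an identical stamp, already parked: it hangs in one of the two rings, head resting on the ring, this point 9 mm above the rail top. It stays there.
- ring_a (a point): Centre of the ring (inner diameter 31 mm, outer 50 mm, open only towards the slot) at the stand's +y end, level with the rail top, 140 mm above the worktop. One of the two rings holds the parked stamp; the other is free but covered by two petri dishes. y axis along the slot.
- ring_b (a point): Centre of the identical ring at the stand's -y end, 230 mm from ring_a. Which ring is the free one varies.
- stamp_stand: The fixed steel stand; origin at the centre of its underside on the worktop, y axis along the slot, z up. Two parallel rails (38 mm wide overall, 6 mm thick, top surface 140 mm up) leave a straight 14 mm slot that runs into a ring at either end, 115 mm from the middle. Below are a base plate 90 x 310 x 8 mm and a slim post beyond each ring.
- dish_low_center (a point): Centre (half-way up) of the closed round petri dish lying on the free ring: 63 mm across, 13 mm high, 30 g. It overhangs the 50 mm ring and 38 mm rails on both sides.
- dish_up_center (a point): Centre of an equal petri dish (63 mm across, 13 mm high) lying roughly on top of the first.
- dish_base_center (a point): Centre of an equal petri dish (63 mm across, 13 mm high) standing on the worktop: the bottom of the pile to make.
- amber_center (a point): Centre (58 mm up) of an upright amber bottle with black cap, 58 mm across, 116 mm high, standing close beside the base dish on the side away from the robot. Bystander.
- beaker_center (a point): Centre (39 mm up) of an upright plastic beaker, 64 mm across, 78 mm high, standing close to the base dish on the side towards the robot. Bystander.
Mind the look-alikes: they are no part of the job. Leave any brown or yellow look-alike of the part that bears dish_base_center alone.

How it is judged:
At the end, for the whole second after the job is handed in: Stamp upright (0.12 rad) in the freed ring, head centre within 7 mm of its axis and 4 to 13 mm above it; both dishes flat (0.1 rad) on the base dish in one pile, each within 8 mm of centred on the one below; base dish moved under 30 mm; all at rest (((horizontal distance between stamp_head and ring_a below 0.007 m and z of stamp_head in the frame of ring_a between 0.004 and 0.013 m) or (horizontal distance between stamp_head and ring_b below 0.007 m and z of stamp_head in the frame of ring_b between 0.004 and 0.013 m)) and angle between stamp_head's own z axis and vertical below 0.12 rad and (((horizontal distance between dish_low_center and dish_base_center below 0.008 m and z of dish_low_center in the frame of dish_base_center between 0.009 and 0.017 m) and (horizontal distance between dish_up_center and dish_low_center below 0.008 m and z of dish_up_center in the frame of dish_low_center between 0.009 and 0.017 m)) or ((horizontal distance between dish_up_center and dish_base_center below 0.008 m and z of dish_up_center in the frame of dish_base_center between 0.009 and 0.017 m) and (horizontal distance between dish_low_center and dish_up_center below 0.008 m and z of dish_low_center in the frame of dish_up_center between 0.009 and 0.017 m))) and angle between each of dish_low_center, dish_up_center's own z axis and vertical below 0.1 rad and distance of dish_base_center from where it was at the start of the episode below 0.03 m and linear speed of stamp below 0.05 m/s and linear speed of each of dish_low, dish_up, dish_base below 0.02 m/s); the robot touches nothing.
It fails at once if the stamp is lifted out of its slot (raised more than 15 mm) (z of stamp_head in the frame of ring_a above 0.059 m).
It fails at once if the parked stamp is lifted or moved (over 15 mm) (distance of parked_stamp_head from where it was at the start of the episode above 0.015 m).
It fails at once if the amber bottle is knocked over or shoved away (over 30 mm) (distance of amber_center from where it was at the start of the episode above 0.03 m or angle between amber_center's own z axis and vertical above 0.5 rad).
It fails at once if the beaker is knocked over or shoved away (over 30 mm) (distance of beaker_center from where it was at the start of the episode above 0.03 m or angle between beaker_center's own z axis and vertical above 0.5 rad).
It also fails if it takes over 72 s, if anything falls off the work surface, if the arm or the gripper's body presses on something with over 40 N, if the wrist force passes 120 N, or if a joint passes its speed limit or range.

## Working session

There is one attempt and no reset: what is moved stays moved. The work goes in short steps, each a Python script; the robot and the scene stay as the last script left them, time stands still between calls to the robot, and variables do not carry over. Pictures are saved under pics/ and viewed, at most 10 in all, crops included, and the job is handed in when it is done.

```bash
ls; mkdir -p pics
cat > h.py <<'E'
from bench import *
import numpy as np, cv2
def grab(n):
    g=get_image(n); return g
def pts(g):
    "world xyz per pixel from depth (pinhole)"
    K=np.array(g["camera_matrix"]);V=np.array(g["view"]);d=g["depth"]
    v,u=np.mgrid[:d.shape[0],:d.shape[1]]
    c=np.stack([(u-K[0,2])/K[0,0]*d,-(v-K[1,2])/K[1,1]*d,-d,np.ones_like(d)],-1)
    return (c@np.linalg.inv(V).T)[...,:3]
def ray(g,u,v,z):
    K=np.array(g["camera_matrix"]);W=np.linalg.inv(np.array(g["view"]))
    d=W[:3,:3]@np.array([(u-K[0,2])/K[0,0],-(v-K[1,2])/K[1,1],-1]);o=W[:3,3]
    return o+d*(z-o[2])/d[2]
E
python3 - <<'E'
from h import *
import pickle
a=grab("top");b=grab("scene")
pickle.dump((a,b),open("im0.pkl","wb"))
cv2.imwrite("pics/top0.png",a["frame"]);cv2.imwrite("pics/scene0.png",b["frame"])
for g in(a,b): print(np.linalg.inv(g["view"])[:3,3],g["camera_matrix"])
s=state();print(s)
E
```

```text
pics
[ 0.32204977 -0.02642346  1.36108912] [[428.5027717    0.         254.23574569]
 [  0.         428.5027717  204.95360415]
 [  0.           0.           1.        ]]
[-0.24294353  0.73305095  0.60886253] [[397.65631102   0.         255.77195146]
 [  0.         397.65631102 190.75121146]
 [  0.           0.           1.        ]]
{'time': 0.1, 'joint_pos': array([-1.18869095e+00,  9.17651867e-02,  1.23175373e+00,  4.15507039e-05,
        1.81976290e+00, -5.66789137e-02]), 'dq': array([-4.12303837e-04,  1.03671355e-05, -2.33204227e-03, -2.76519624e-04,
       -1.48261995e-04,  1.30072429e-03]), 'joint_torque': array([ 1.67483970e-03, -4.47857666e+01, -4.07570386e+01,  7.00493879e-02,
        2.84690276e-02, -1.31394409e-04]), 'ee_pos': array([ 0.25483694, -0.54292957,  0.22963755]), 'ee_rot': array([-8.36691637e-04,  9.76028463e-01,  2.17641279e-01, -1.16946445e-04]), 'ft_force': array([ 0.84221838,  0.15791198, -0.82456223]), 'moment': array([-0.00957985,  0.02485073, -0.0585006 ]), 'finger_force': 0.0, 'finger_gap': 0.08752452291662793}
```

View pics/top0.png

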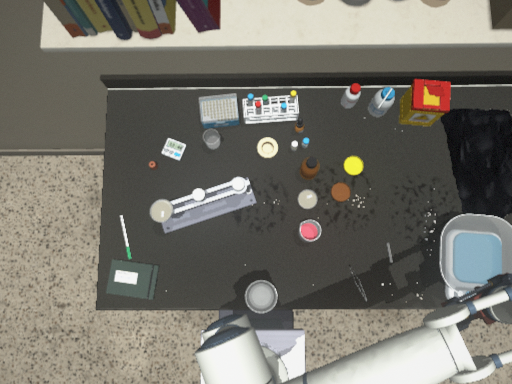

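View pics/scene0.png

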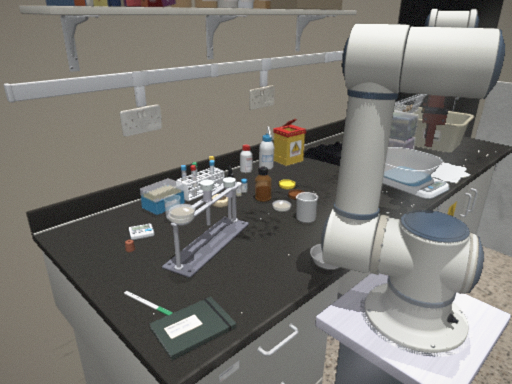

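The top view shows the stacked dishes at (162,211) on the stand's left (+y) ring. The hanging stamp is at (199,195), the parked stamp at (239,185), the base dish at (307,199), the amber bottle at (311,167) and the beaker at (310,231). The brown dish at (341,192) and yellow dish at (353,166) are the look-alikes.

Run:
```python
from h import *
import pickle
a,b=pickle.load(open("im0.pkl","rb"))
P=pts(a);f=a["frame"];hsv=cv2.cvtColor(f,cv2.COLOR_BGR2HSV)
def blob(name,u,v,zlo,zhi,r=20):
    m=np.zeros(P.shape[:2],np.uint8);cv2.circle(m,(u,v),r,1,-1)
    m&=((P[...,2]>zlo)&(P[...,2]<zhi)).astype(np.uint8)
    n,l,s,c=cv2.connectedComponentsWithStats(m)
    if n<2: print(name,"none");return
    i=1+s[1:,4].argmax();q=P[l==i];cn,_=cv2.findContours((l==i).astype(np.uint8),0,2)
    (cu,cv_),rr=cv2.minEnclosingCircle(cn[0]);z=np.median(q[:,2])
    print(name,"n",len(q),"z",z.round(4),"mean",q.mean(0).round(4),"ext",np.ptp(q,0).round(3),"circ",round(cu,1),round(cv_,1),round(rr,1),ray(a,cu,cv_,z).round(4))
blob("dishes",162,211,.15,.2)
blob("stamp",199,195,.18,.22,14)
blob("parked",239,185,.15,.2,14)
blob("base",307,199,.006,.03,16)
blob("bottle",311,167,.08,.15,14)
blob("beaker",310,231,.05,.1,18)
blob("brown",341,192,.006,.03,14)
blob("yellow",353,166,.006,.06,14)
# rails, baseplate
for lo,hi,nm in((.13,.148,"rail"),(.003,.02,"plate")):
    m=(P[...,2]>lo)&(P[...,2]<hi);m[:170]=0;m[232:]=0;m[:,:150]=0;m[:,262:]=0
    q=P[m];c=q.mean(0);w,U=np.linalg.eigh(np.cov(q[:,:2].T));print(nm,len(q),c.round(4),U[:,1],np.degrees(np.arctan2(U[1,1],U[0,1])),np.ptp((q[:,:2]-c[:2])@U,0), np.median(q[:,2]))
print("table z",np.median(P[250:280,200:230,2]))
# dish image crops
big=cv2.resize(f[140:260,130:370],None,fx=3.3,fy=3.3,interpolation=cv2.INTER_CUBIC)
cv2.imwrite("pics/crop1.png",big)
```

```text
dishes n 424 z 0.1655 mean [0.4987 0.2539 0.1647] ext [0.066 0.061 0.024] circ 161.2 209.8 11.9 [0.4989 0.2537 0.1655]
stamp n 136 z 0.1922 mean [0.5388 0.1444 0.1917] ext [0.034 0.035 0.019] circ 198.6 194.2 6.7 [0.5382 0.1445 0.1922]
parked n 122 z 0.1573 mean [0.5753 0.0364 0.1572] ext [0.034 0.035 0.011] circ 238.0 183.4 6.2 [0.5753 0.0367 0.1573]
base n 300 z 0.013 mean [ 0.5557 -0.1769  0.013 ] ext [0.061 0.063 0.014] circ 306.8 198.3 10.3 [ 0.5558 -0.1752  0.013 ]
bottle n 198 z 0.0969 mean [ 0.6449 -0.1797  0.0996] ext [0.049 0.049 0.042] circ 310.6 164.5 8.6 [ 0.6449 -0.1797  0.0969]
beaker n 102 z 0.0745 mean [ 0.4522 -0.1781  0.0708] ext [0.064 0.061 0.032] circ 309.7 229.3 11.3 [ 0.4504 -0.1749  0.0745]
brown n 306 z 0.0129 mean [ 0.5788 -0.2836  0.013 ] ext [0.063 0.062 0.017] circ 340.6 190.8 9.9 [ 0.5794 -0.2836  0.0129]
yellow n 300 z 0.0129 mean [ 0.6647 -0.3276  0.013 ] ext [0.063 0.063 0.015] circ 353.5 164.9 9.9 [ 0.6641 -0.3279  0.0129]
rail 583 [0.5457 0.1203 0.1396] [-0.30974387  0.95082003] 108.0437953657211 [0.0493211  0.24104671] 0.13952217752709628
plate 2116 [0.5344 0.1375 0.0072] [-0.1851876   0.98270319] 100.67206987963715 [0.25926493 0.36612138] 0.006917606646966723
table z -0.00028219725788491967
```

View pics/crop1.png

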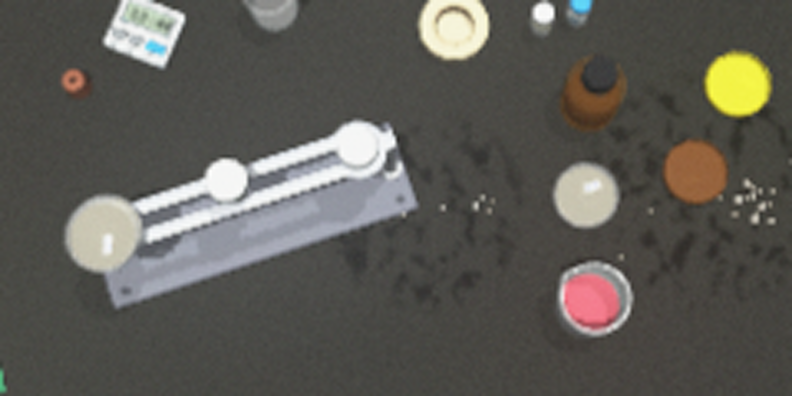

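```bash
cat >> h.py <<'E'
def down(a): # tool pointing down, tool x at angle a (deg); fingers close along a-90
    a=np.radians(a)/2; return [0,np.cos(a),np.sin(a),0]
E
python3 - <<'E'
from h import *
import pickle
a,b=pickle.load(open("im0.pkl","rb"))
P=pts(a)
def reg(u,v,r,lo,hi):
    m=np.zeros(P.shape[:2],np.uint8);cv2.circle(m,(u,v),r,1,-1);q=P[(m>0)&(P[...,2]>lo)&(P[...,2]<hi)]
    return (q.max(0)+q.min(0))/2,q.mean(0),np.ptp(q,0),len(q)
for n,x in dict(up=(161,210,20,.1625,.17),two=(161,210,20,.145,.1625),base=(307,199,16,.0105,.016)).items(): print(n,*[np.round(k,4) for k in reg(*x)])
# rail line: points at rail height, away from stamps; least-squares slot axis
m=(P[...,2]>.136)&(P[...,2]<.143);q=P[m];c0=np.array([.5382,.1445]);d=np.array([-.315,.949])
for _ in range(4):
    n=np.array([-d[1],d[0]]);s=(q[:,:2]-c0)@d;t=(q[:,:2]-c0)@n
    k=(abs(t)<.024)&(((s>.022)&(s<.075))|((s<-.022)&(s>-.085)))
    # centre = mid of outer edges per s-bin
    S=[];T=[]
    for e in np.arange(-.085,.08,.008):
        kk=k&(abs(s-e)<.004)
        if kk.sum()>8: S.append(e);T.append((t[kk].max()+t[kk].min())/2)
    p=np.polyfit(S,T,1);d=d+n*p[0];d/=np.linalg.norm(d)
print("dir",d,np.degrees(np.arctan2(d[1],d[0])),"axis offset at stamp",p[1],"res",np.round(np.array(T)-np.polyval(p,S),4),k.sum())
# parked to ring
n=np.array([-d[1],d[0]]);pk=np.array([.5753,.0366]);print("parked off axis",(pk-c0)@n,"along",(pk-c0)@d,"ring_a est",pk+.23*d)
ring=pk+.23*d
for A,p in((108.5,[*ring,.25]),(18.5,[*ring,.15]),(108.5,[*ring,.15]),(0,[.5557,-.1769,.023]),(0,[.5557,-.1769,.2])):
    j=inverse_kinematics(p,down(A));print(A,None if j is None else np.round(j,2))
E
```

```text
up [0.4971 0.2555 0.1662] [0.4969 0.2554 0.166 ] [0.0607 0.0608 0.0074] 336
two [0.4999 0.2532 0.1541] [0.5075 0.2443 0.1564] [0.065  0.0594 0.0168] 81
base [ 0.5565 -0.1774  0.0132] [ 0.5563 -0.1787  0.0133] [0.0585 0.061  0.0055] 200
dir [-0.31758379  0.94823021] 108.516865411847 axis offset at stamp -0.0016567488851924517 res [ 0.     -0.0001 -0.0001  0.0006 -0.0009  0.0003 -0.     -0.0001  0.0006
  0.     -0.0001  0.0007  0.0001 -0.0002 -0.0008] 285
parked off axis -0.000912050152276897 along -0.11409639856068962 ring_a est [0.50225573 0.25469295]
108.5 [ 0.41 -0.    1.29 -0.    1.85  0.09]
18.5 [ 0.41 -0.01  1.48 -0.    1.67  1.66]
108.5 [ 0.41 -0.01  1.48 -0.    1.67  0.09]
0 [-0.37  0.11  1.59 -0.    1.45  1.2 ]
0 [-0.37  0.04  1.34 -0.    1.76  1.2 ]
```

Run:
```python
from h import *
c=[.4985,.2548]
def st(n): s=state();print(n,round(s["time"],2),np.round(s["ee_pos"],4),"gap",round(s["finger_gap"],4),"ff",round(s["finger_force"],1),np.round(s["ft_force"],1))
move_to([*c,.25],down(18.5));st("hover")
move_l([*c,.1515],.12);st("down")
close();st("sq1")
gripper_open()
move_to([*c,.1515],down(108.5));st("rot")
close();st("sq2")
cv2.imwrite("pics/grip.png",np.hstack([cv2.resize(get_image("scene")["frame"][150:280,130:280],None,fx=2.6,fy=2.6),cv2.resize(get_image("wrist")["frame"],(400,338))]))
```

```text
hover 3.03 [0.4988 0.2541 0.2499] gap 0.0877 ff 0.0 [-0.6  0.5 -0.4]
down 4.01 [0.4989 0.255  0.1526] gap 0.0877 ff 0.0 [-0.5  0.1  0.7]
sq1 4.53 [0.4986 0.2549 0.1519] gap 0.0618 ff 30.0 [0.9 0.4 1.4]
rot 6.53 [0.4985 0.2548 0.1515] gap 0.0874 ff 0.0 [ 0.3  0.6 -0.1]
sq2 7.06 [0.4986 0.2548 0.1515] gap 0.0619 ff 30.0 [ 0.7 -0.2 -0.8]
```

View pics/grip.png

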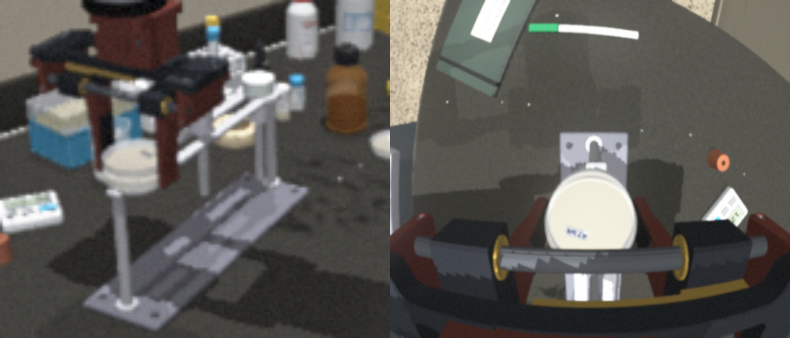

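Both dishes are held: the scene view shows the two-dish stack between the pads, and the wrist view shows it centred. I'll lift, check that the ring is empty, and place.

Run:
```python
from h import *
def st(n): s=state();print(n,round(s["time"],2),np.round(s["ee_pos"],4),"gap",round(s["finger_gap"],4),"ff",round(s["finger_force"],1),np.round(s["ft_force"],1))
b=[.556,-.1772]
move_l([.4985,.2548,.26],.12);st("lift")
move_to([*b,.20],down(0));st("hover")
g=get_image("top");P=pts(g);m=(P[...,2]>.145)&(np.hypot(P[...,0]-.5,P[...,1]-.2547)<.04);print("left above ring",m.sum())
r=(P[...,2]>.13)&(P[...,2]<.146)&(np.hypot(P[...,0]-.502,P[...,1]-.2547)<.032);q=P[r];print("ring pts",len(q),q.min(0),q.max(0),((q.min(0)+q.max(0))/2)[:2])
cv2.imwrite("pics/hov.png",np.hstack([cv2.resize(get_image("scene")["frame"][120:240,220:340],(396,396)),cv2.resize(g["frame"][170:240,130:200],(396,396),interpolation=2)]))
```

```text
lift 8.21 [0.4983 0.2547 0.2589] gap 0.0622 ff 30.0 [ 0.4 -0.3 -0.4]
hover 9.82 [ 0.5563 -0.1763  0.2001] gap 0.0623 ff 30.0 [-0.5  0.8  0.4]
left above ring 1
ring pts 175 [0.47858873 0.22307693 0.13294349] [0.52869726 0.28655587 0.14466243] [0.503643  0.2548164]
```

View pics/hov.png

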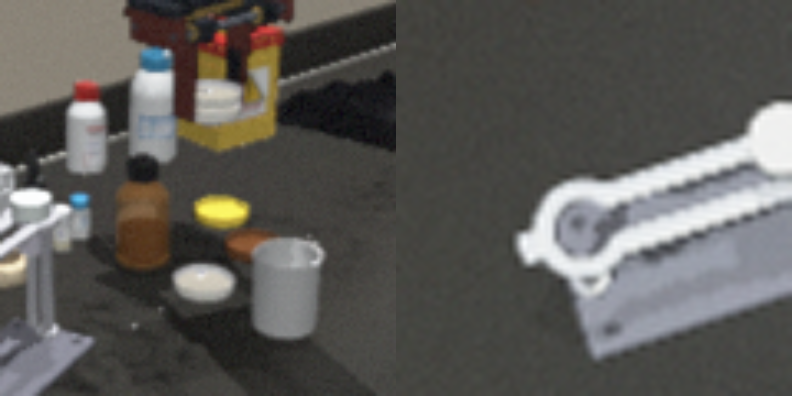

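The scene crop shows both white dishes held above the base dish. The top crop shows the free ring empty, its hole at about pixel (163,210) of the full image.

Run:
```python
from h import *
def st(n): s=state();print(n,round(s["time"],2),np.round(s["ee_pos"],4),"gap",round(s["finger_gap"],4),"ff",round(s["finger_force"],1),np.round(s["ft_force"],1))
b=[.556,-.1772]
move_l([*b,.035],.12);st("low")
for z in(.028,.0265,.025):
    move_l([*b,z],.03);st(z)
    if state()["ft_force"][2]>4: break
gripper_open();hold(.2);st("rel")
move_l([*b,.13],.12)
move_to([.50,.05,.30],down(108.5))
g=get_image("top");P=pts(g)
m=(np.hypot(P[...,0]-.556,P[...,1]+.177)<.045)
for lo,hi in((.033,.045),(.006,.033)):
    q=P[m&(P[...,2]>lo)&(P[...,2]<hi)];print(lo,len(q),q.mean(0).round(4) if len(q) else 0,(q.max(0)+q.min(0))/2 if len(q) else 0,np.ptp(q,0) if len(q) else 0, np.median(q[:,2]))
print("ring ray",ray(g,163.1,210.1,.14))
cv2.imwrite("pics/pile.png",np.hstack([cv2.resize(get_image("scene")["frame"][150:230,230:330],(495,396)),cv2.resize(g["frame"][150:250,260:360],(300,396),interpolation=2)]))
```

```text
low 11.45 [ 0.5566 -0.1774  0.0361] gap 0.0621 ff 30.0 [-0.3 -0.4 -0.9]
0.028 11.83 [ 0.5558 -0.1771  0.0276] gap 0.062 ff 30.0 [-0.4 -0.3  0.1]
0.0265 12.08 [ 0.556  -0.1772  0.0264] gap 0.0621 ff 30.0 [-1.1 -0.6 -0.2]
0.025 12.33 [ 0.5559 -0.1772  0.0249] gap 0.0622 ff 30.0 [-0.3  0.1 -0.6]
rel 13.13 [ 0.556  -0.1772  0.025 ] gap 0.088 ff 0.0 [ 0.4 -0.   0.4]
0.033 310 [ 0.556  -0.1781  0.0391] [ 0.5571708  -0.17770902  0.03904029] [0.06154963 0.05994319 0.01181321] 0.03921292691187128
0.006 39 [ 0.5371 -0.1648  0.0173] [ 0.55446615 -0.17690107  0.0193009 ] [0.06468901 0.06094131 0.02652139] 0.015800701572613596
ring ray [0.50170843 0.25404281 0.14      ]
```

View pics/pile.png

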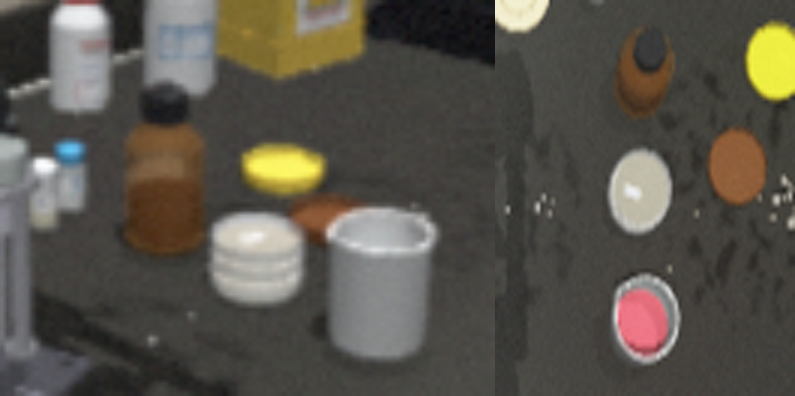

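The pile is neat: three dishes stacked at scene-crop (257,258), with the top at 39 mm as expected. The bottle and beaker haven't moved. A vertical finger would push on the wide head, so I'll tilt the tool 20° to push low on the shank instead.

```bash
cat > push.py <<'E'
from h import *
from scipy.spatial.transform import Rotation as R
ring=np.array([.502,.2545]);d=np.array([-.3172,.9484]);d/=np.linalg.norm(d)
D=np.array([*d,0]);Z=np.array([0,0,1.]);t=np.radians(20)
z=np.sin(t)*D-np.cos(t)*Z;x=np.cos(t)*D+np.sin(t)*Z
Q=R.from_matrix(np.c_[x,np.cross(z,x),z]).as_quat()[[3,0,1,2]]
p=lambda s,h:[*(ring+d*s),h]
def st(n): s=state();print(n,round(s["time"],2),np.round(s["ee_pos"],4),"along",round((s["ee_pos"][:2]-ring)@d,4),np.round(s["ft_force"],1))
def head():
    P=pts(get_image("top"));q=P[(abs((P[...,:2]-ring)@np.array([-d[1],d[0]]))<.022)&(P[...,2]>.150)&((P[...,:2]-ring)@d>-.02)&((P[...,:2]-ring)@d<.025)]
    print("head",len(q),q.mean(0).round(4) if len(q) else "", np.median(q[:,2]).round(4) if len(q) else "")
E
python3 - <<'E'
from push import *
close()
move_to(p(-.158,.22),Q);st("above")
move_l(p(-.158,.156),.1);st("low")
move_l(p(-.06,.156),.06);st("mid")
cv2.imwrite("pics/push.png",np.hstack([cv2.resize(get_image("scene")["frame"][150:280,150:280],(396,396)),cv2.resize(get_image("top")["frame"][160:240,150:250],(396,317),interpolation=2)[:396] if 0 else cv2.resize(get_image("top")["frame"][160:240,150:250],(396,396),interpolation=2)]))
E
```

```text
above 17.46 [0.5519 0.1039 0.2197] along -0.1586 [-0.1  0.6  0.4]
low 18.25 [0.5523 0.1047 0.1567] along -0.158 [0.3 0.8 0.1]
mid 20.03 [0.5211 0.1974 0.1559] along -0.0602 [ 0.1 -0.3  0.1]
```

View pics/push.png

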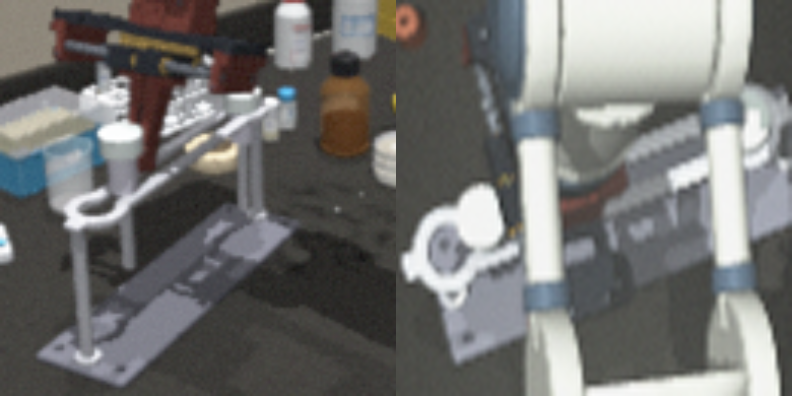

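The stamp is sliding upright ahead of the tilted fingers (scene crop (122,160)), just short of the free ring. I'll continue slowly.

Run:
```python
from push import *
move_l(p(-.034,.156),.04);st("a")
for s in(-.028,-.026,-.024,-.022,-.020):
    move_l(p(s,.156),.02);st(s);g=get_image("top");P=pts(g)
    a=(P[...,:2]-ring)@d;c=abs((P[...,:2]-ring)@np.array([-d[1],d[0]]))
    q=P[(c<.022)&(a>-.015)&(a<.03)&(P[...,2]>.15)&(P[...,2]<.2)]
    h=np.percentile(q[:,2],60) if len(q) else 0;print(len(q),round(h,4),((q.mean(0)[:2]-ring)@d).round(4) if len(q) else "")
    if h<.178 and len(q)>60: break
cv2.imwrite("pics/p2.png",np.hstack([cv2.resize(get_image("scene")["frame"][150:280,150:280],(396,396)),cv2.resize(g["frame"][160:240,150:250],(396,396),interpolation=2)]))
```

```text
a 20.93 [0.5126 0.2224 0.1558] along -0.0339 [-0.  -0.5 -0.7]
-0.028 21.38 [0.5108 0.2281 0.1559] along -0.0278 [-0.1  0.1 -1. ]
163 0.1874 0.0042
-0.026 21.68 [0.5102 0.2298 0.1559] along -0.0261 [ 0.9 -3.1 -1.3]
109 0.1583 0.0042
```

View pics/p2.png

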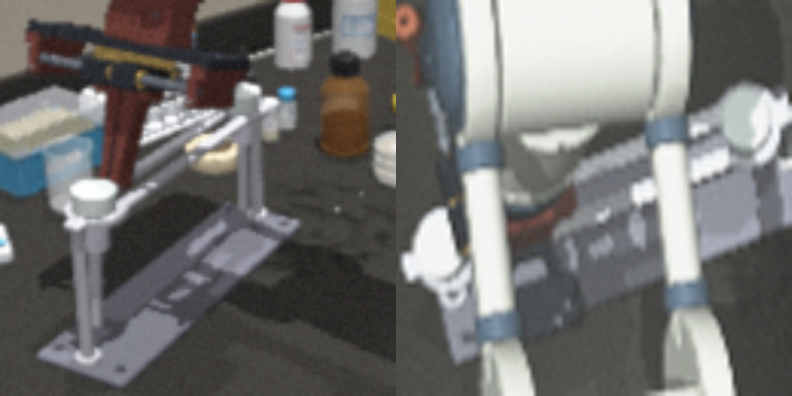

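The stamp has dropped: its head sits on the ring at scene crop (93,198) with its top at about 158 mm. I'll back off, clear the area and verify.

Run:
```python
from push import *
move_l(p(-.075,.156),.08);st("back")
move_l(p(-.075,.26),.12)
move_to([.40,-.15,.33],down(18.5));hold(.5);st("clear")
g=get_image("top");P=pts(g)
def rep(n,c,r,lo,hi):
    q=P[(np.hypot(P[...,0]-c[0],P[...,1]-c[1])<r)&(P[...,2]>lo)&(P[...,2]<hi)]
    if not len(q): print(n,"none");return
    A=np.c_[q[:,:2],np.ones(len(q))];k=np.linalg.lstsq(A,q[:,2],rcond=None)[0]
    print(n,len(q),q.mean(0).round(4),"slope",np.hypot(*k[:2]).round(3))
rep("stamp",ring,.03,.152,.2);rep("parked",(.5753,.0366),.03,.152,.2)
rep("pile",(.556,-.177),.045,.036,.045);rep("bottle",(.645,-.18),.03,.08,.15);rep("beaker",(.4515,-.177),.04,.05,.1)
cv2.imwrite("pics/fin.png",np.hstack([cv2.resize(get_image("scene")["frame"][140:290,150:350],(460,345)),cv2.resize(g["frame"][150:250,140:240],(335,345),interpolation=2)]))
```

```text
back 22.55 [0.5258 0.1833 0.156 ] along -0.0751 [-0.2  0.   0.5]
clear 25.42 [ 0.4001 -0.1499  0.3299] along -0.3512 [ 0.4 -0.4 -0. ]
stamp 121 [0.502  0.2575 0.157 ] slope 0.02
parked 122 [0.5752 0.0363 0.1577] slope 0.023
pile 51 [ 0.5717 -0.1619  0.0398] slope 0.08
bottle 204 [ 0.6448 -0.1799  0.0993] slope 0.552
beaker none
```

View pics/fin.png

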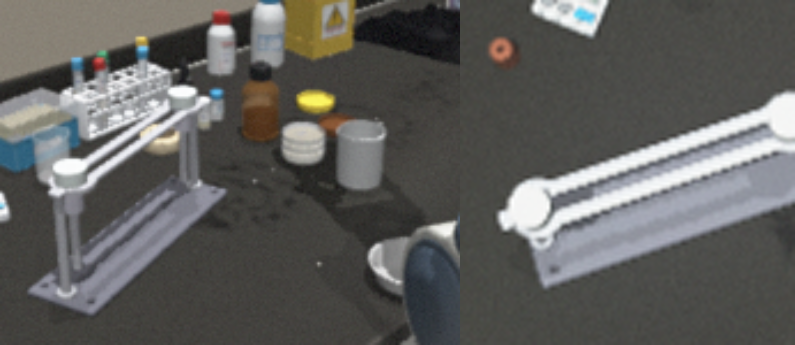

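The stamp's head lies flat in the freed ring at scene crop (70,172), about 3 mm from its centre. The parked stamp, the pile, the bottle and the beaker are all in place, so I'm handing in.

```bash
python3 -c "
from bench import *
print(job_done())"
```

```text
the job is handed in; nothing more can be done
None
```

I handed the job in at about 25 s: both dishes are stacked on the base dish, the stamp sits flat in the freed ring, and the parked stamp, bottle and beaker look undisturbed; `job_done()` returned no verdict.

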